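# Turn up the stall lights with the key, through the guard of the power box

## Task

Turn the market stall's lights up to full: lift the red-handled key out of its wooden stand, reach with its blade through the middle opening of the power box's wire guard into the slot of the yellow knob sunk below, and turn the knob clockwise until it is at its stop. Work gently by feel - the knob sits on a light spring and its depth is not known, so press only lightly, never pushing the knob down to the bottom of its spring, and do not force it against its stop - and keep the gripper itself off the box. Then put the key back in its stand, fully down and upright, let go, and leave everything else where it is.

Things in the scene. Friction and masses are not known exactly. Their poses are not given: they have to be found in the camera images.
- box: grey power box, 190 (x) x 260 (y) x 110 mm high, fixed to the table; origin under its centre, z up. In the middle of its top is a square well 88 mm wide, covered by a wire guard: four 4 mm steel bars flush with the top, two each way, which leave a middle opening 28 x 28 mm. The knob sits in the well under that opening
- guard (a point): centre of the guard's middle opening, on the box's top face, 110 mm above the table; axes as the box. The top of the knob's yellow blocks lies 30 to 60 mm below this point (differs each time, not measured), and the knob's axis up to 1.5 mm to the side of it
- well (a point): point in the well 40 mm below the guard point, on the same line. The knob is 44 mm across, black, with two yellow blocks; between them is a slot 7.5 mm wide, 5 mm deep, 34 mm long, open at both ends. The knob is sprung: it gives way downward at about 3 N and goes down 6 mm, to about 8 N, before it is solid; let go, it comes up again
- dimmer (a joint): turn of the knob, rad: 0 = lights low, growing clockwise seen from above, 1.30 = the stop (full). It stays where it is left; about 0.06 N m turns it; over 0.25 N m at the stop is forcing it. At 0 the slot lies along the box's x axis, its white mark at the +x end; at value q its yaw is the box's yaw minus q. The key's blade has about 0.2 rad of play in it each way
- plunger (a joint): how far the sprung knob is pressed down, m: 0 = up, 0.006 = solid at the bottom of its spring (to be avoided: stay under 0.0055); about 3 N at 0, 5.5 N at 0.003, 8 N at 0.006
- stand: wooden block 90 x 90 x 90 mm, fixed to the table, with one upright round hole 27 mm across in its middle, right through; origin under its centre
- key_grip (a point): centre of the key's red handle: 34 mm wide (its x), 16 mm thick (its y: grip across this), 50 mm high (z). Under it a round collar 36 mm across, 6 mm thick, its underside 31 mm below this point, rests on the stand's top with the shank down the hole. The key weighs about 110 g; it stands upright, at any yaw
- key_tip (a point): bottom of the key's blade, 116 mm below the handle's centre on the same axis. The blade is 20 mm wide (key's x, as the handle's width), 4 mm thick (key's y) and 16 mm high; the shank above it is 8 mm thick; tip to collar 85 mm. With the key home in the stand the tip is 5 mm above the table
- polish_tin: flat round green tin, 52 mm across, 26 mm high, standing on a corner of the power box's top; origin under its centre (to be left alone)
- cleaner_a: white bottle, 64 mm across, 190 mm high; origin under its centre (to be left alone)
- cleaner_b: yellow bottle, 68 mm across, 170 mm high; origin under its centre (to be left alone)
- wax_can: orange can, 66 mm across, 100 mm high; origin under its centre (to be left alone)
- enamel_bowl: blue bowl, 120 mm across, 50 mm high; origin under its centre (to be left alone)
- scrub_brush: wooden scrubbing brush 130 x 50 x 40 mm with blue bristles; origin under its centre (to be left alone)
- wrench: steel wrench lying flat; origin under its middle (to be left alone)
- key: the key itself (see key_grip and key_tip); origin at the tip of its blade

How it is judged:
By the outcome, as a careful person would: the job done as asked, in the order asked, and still so for the second after the job is handed in, with the robot touching nothing.
It also fails if it takes over 64 s, if anything falls off the work surface, if the arm or the gripper's body presses on something with over 40 N, if the wrist force passes 120 N, or if a joint passes its speed limit or range.

## Robot

A 6-joint arm with a two-finger parallel gripper is mounted at the origin on the work surface. World frame = base frame: x ahead of the robot, y to its left, z up, the work surface at z = 0. Lengths are in m, angles in rad, forces in N, time in s.
With the tool pointing down it reaches from about 0.325 to 0.775 m from the base axis. Payload 5.5 kg.
Tool frame: the origin (TCP) lies at the very end of the fingers, on their centre line; the grasp point (between the pads) lies 19 mm behind it; z points along the fingers, y is the direction in which the jaws open and shut (so a half turn about z gives the same grasp; the last joint's range is limited). The gripper opens to 85 mm and grips with 20 to 120 N. Pads are 22 mm wide; open, the fingers measure 114 mm over their backs; the gripper's body (76 mm by 85 mm) begins 54 mm behind the grasp point. The pads swing forward as they close: fully open they stand 13 mm farther back than shut.
Start: joints at [1.168, 0.091, 1.231, -0, 1.82, -0.057], TCP at [0.203, 0.564, 0.231] pointing down, gripper open.
Joint ranges: [-2.87, 2.87], [-0.86, 2.18], [0.17, 2.46], [-1.51, 4.65], [0.06, 2.69], [-2.65, 2.65]. Speed limits (rad/s): [2.57, 2.57, 3.01, 3.14, 3.14, 3.14].

## Interface

Orientations are given as a rotation vector (axis times angle).
In Python, from station import get_obs, get_image, hand_in gives the robot as it stands.
- The arm moves only by the tool step_arm, never from a script. Its argument "series" is a list of rows, each a list of 3 entries, a list of its own where there are three numbers: the shift along the world's x, y, z in units of 40 mm (1.0 is 40 mm), then the turn about the world's z in units of 6 degrees (1.0 is 6 degrees), then the closure, from 0 (fully open) to 1 (shut). In form: [[[x, y, z], turn, hand], ...]. A call has 1 to 8 rows; each row is the pose to reach, as a shift and turn from the pose commanded when the call began; what a row does not reach only later rows make up. A row lasts 1/12 s, in which the tool goes at most 41.7 mm and 7.16 degrees, less where a joint would pass 70% of its speed; a pose out of reach is approached as far as the arm can. A call with a gripper value outside its range is refused whole. The fingers move at their own pace and stop on an object; the grip force is fixed at half the most. Time passes only in rows, so rows that repeat a pose let the fingers close. It gives the time, the measured TCP pose, the force and the opening at its end, in the units of the state.
- get_obs(): the state, without advancing time (a new reading comes with each control period).
- get_image(name): name is "scene" or "side" or "wrist"; returns a dict with "img" (400x640x3 uint8, red, green, blue), "camera_matrix" (3x3 intrinsics, pixels), "extrinsics" (4x4, takes a point from world to camera coordinates). Camera axes: x right, y up, looking along -z (the intrinsics and any distortion apply to the point x, -y, -z); pixel columns grow to the right and rows downward; lengths in m; the calibration is good to about 2 mm. A picture is of the moment at which its call begins. There is no depth.
- hand_in(): hands the job in, once; it reports no verdict.
The state is a dict: "t": time; "joint_positions": joint angles; "qd": joint speeds; "joint_torque": joint torques, N m; "tool_pos": TCP position; "orientation": TCP orientation; "ft_force": force on the tool from outside, world axes, zero at the start; "torque": the same for the moment, N m; "opening": opening from 0.0 (shut) to 1.0 (fully open).
Only numpy, scipy, OpenCV 4.12 (cv2) and the standard library are available. Lean on these libraries where they do the work, as an engineer would, in place of code of your own. Each camera call takes 0.05 s, during which the arm holds its last target.

## Working session

There is one attempt and no reset: what is moved stays moved. The work goes in short steps, Python scripts to look and compute and a tool call to move; the robot and the scene stay as the last step left them, time stands still between calls to the robot, and variables do not carry over. Pictures are saved under pics/ and viewed, and the job is handed in when it is done.

Besides the shell and the picture viewer there is one more tool, called after "Call:" by a JSON object that holds its "name" and its "arguments". step_arm: Moves the arm, as the interface text tells. Its arguments: {"type":"object","properties":{"series":{"type":"array"}},"required":["series"]}

```bash
mkdir -p pics; ls; cat > h.py <<'E'
import numpy as np, cv2, pickle
from station import get_obs, get_image
def snap(name,fn):
    d=get_image(name); cv2.imwrite('pics/'+fn+'.png',cv2.cvtColor(d['img'],cv2.COLOR_RGB2BGR)); pickle.dump(d,open('pics/'+fn+'.pkl','wb')); return d
def load(fn): return pickle.load(open('pics/'+fn+'.pkl','rb'))
def proj(d,p):
    E=np.array(d['extrinsics']);K=np.array(d['camera_matrix']);c=E[:3,:3]@np.array(p,float)+E[:3,3]
    u=K@np.array([c[0],-c[1],-c[2]]);return u[:2]/u[2]
def ray(d,uv):
    E=np.array(d['extrinsics']);K=np.array(d['camera_matrix']);v=np.linalg.solve(K,[uv[0],uv[1],1.])
    v=np.array([v[0],-v[1],-v[2]]);R=E[:3,:3];o=-R.T@E[:3,3];return o,R.T@v
def atz(d,uv,z):
    o,v=ray(d,uv);return o+v*(z-o[2])/v[2]
E
python3 - <<'E'
from h import *
for n in ['scene','side','wrist']:
    d=snap(n,n+'0'); print(n,{k:(np.round(v,3).tolist() if k!='img' else 0) for k,v in d.items()})
print(get_obs())
E
```

```text
pics
scene {'img': 0, 'camera_matrix': [[435.798, 0.0, 323.436], [0.0, 435.798, 196.395], [0.0, 0.0, 1.0]], 'extrinsics': [[0.165, 0.986, 0.021, -0.085], [-0.736, 0.109, 0.668, 0.312], [0.656, -0.125, 0.744, -1.529], [0.0, 0.0, 0.0, 1.0]]}
side {'img': 0, 'camera_matrix': [[386.212, 0.0, 326.053], [0.0, 386.212, 194.157], [0.0, 0.0, 1.0]], 'extrinsics': [[0.892, -0.451, -0.022, -0.437], [0.257, 0.467, 0.846, -0.209], [-0.372, -0.76, 0.533, -1.179], [0.0, 0.0, 0.0, 1.0]]}
wrist {'img': 0, 'camera_matrix': [[308.545, 0.0, 321.052], [0.0, 308.545, 198.343], [0.0, 0.0, 1.0]], 'extrinsics': [[0.337, 0.941, -0.002, -0.599], [-0.906, 0.324, -0.272, 0.036], [-0.255, 0.093, 0.962, -0.377], [0.0, 0.0, 0.0, 1.0]]}
{'t': 0.15, 'joint_positions': array([ 1.16832077e+00,  9.17416992e-02,  1.23165470e+00,  2.36012648e-06,
        1.81980202e+00, -5.66910701e-02]), 'qd': array([-4.06395957e-04, -1.01867871e-03, -4.55887580e-03,  5.31740784e-04,
        8.12544411e-04, -2.34984638e-05]), 'joint_torque': array([ 2.30969628e-03, -4.59374785e+01, -4.18527389e+01, -1.19936944e-04,
        9.59423196e-03, -1.68439573e-05]), 'tool_pos': array([0.2032692 , 0.56428163, 0.23035156]), 'orientation': array([-5.40390745e-01, -3.09439272e+00,  2.45504133e-03]), 'ft_force': array([ 0.2983779 ,  0.17123689, -0.18428368]), 'torque': array([ 0.00048738,  0.00043288, -0.02216606]), 'opening': 0.9971773008756983}
```

View pics/scene0.png

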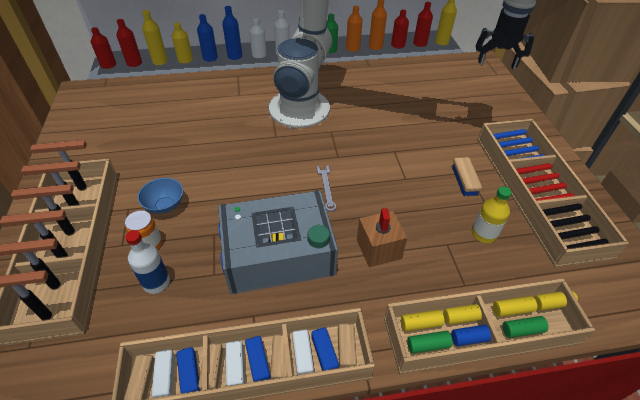

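View pics/side0.png

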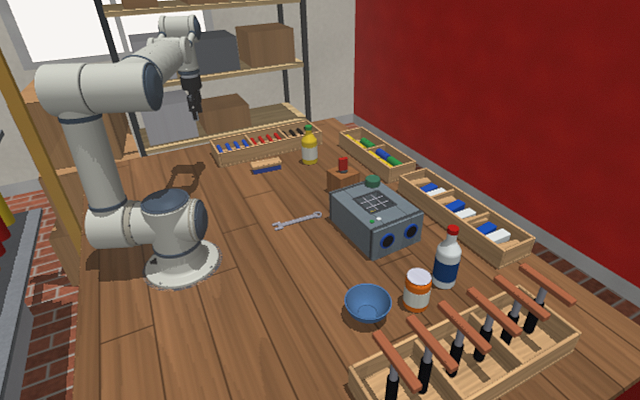

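View pics/wrist0.png

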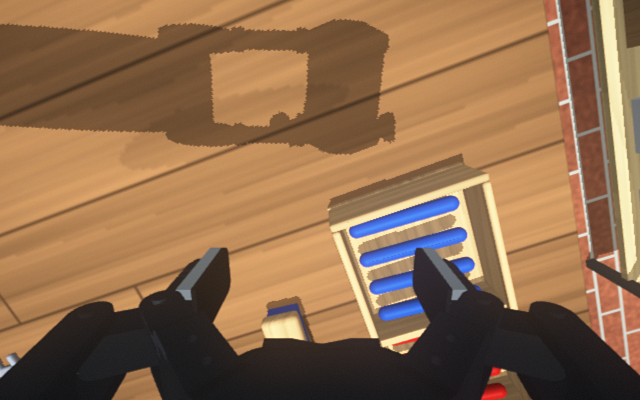

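```bash
python3 - <<'E'
from h import *
d=load('scene0')
print('key',atz(d,(384,222),.13)); 
for p in [(363,221),(360,212),(399,212)]: print(atz(d,p,.09))
for p in [(276,225),(222,204),(318,194),(335,250),(226,265)]: print('box',atz(d,p,.11))
w=load('wrist0');E=w['extrinsics'];print('cam',-E[:3,:3].T@E[:3,3], 'look',-E[2,:3])
i=cv2.imread('pics/scene0.png');cv2.imwrite('pics/s0c.png',cv2.resize(i[150:310,190:440],None,fx=3.2,fy=3.2,interpolation=cv2.INTER_CUBIC)[:600])
E
```

```text
key [0.64105693 0.1209081  0.13      ]
[0.60000105 0.08324221 0.09      ]
[0.57054825 0.08226487 0.09      ]
[0.58510296 0.17990077 0.09      ]
box [ 0.59649087 -0.13053457  0.11      ]
box [ 0.51087364 -0.25633156  0.11      ]
box [ 0.51254576 -0.01587064  0.11      ]
box [ 0.68859457 -0.00447874  0.11      ]
box [ 0.69181639 -0.24974622  0.11      ]
cam [0.13834838 0.58736711 0.37111353] look [ 0.25532351 -0.09344937 -0.96232901]
```

View pics/s0c.png

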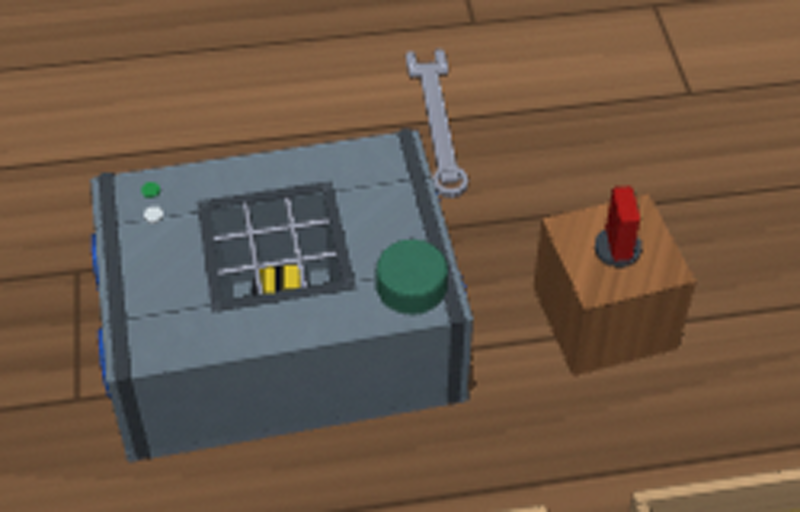

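Call:
{"name": "step_arm", "arguments": {"series": [[[0.5,-0.5,0.1],0,0],[[1.2,-1.2,0.2],0,0],[[1.9,-1.9,0.4],0,0],[[2.6,-2.6,0.5],0,0],[[3.3,-3.3,0.6],0,0],[[4.0,-4.0,0.7],0,0],[[4.7,-4.7,0.7],0,0],[[5.4,-5.4,0.7],0,0]]}}

```text
t: 0.82
tool_pos: [0.4204, 0.3469, 0.2595]
orientation: [0.54, 3.094, 0.001]
ft_force: [0.6, 0.3, -0.5]
opening: 1.001
```

Call:
{"name": "step_arm", "arguments": {"series": [[[0.7,-0.7,0],0,0],[[1.4,-1.4,0],0,0],[[2.1,-2.1,0],0,0],[[2.8,-2.8,0],0,0],[[3.5,-3.5,0],0,0],[[4.2,-4.2,0],0,0],[[4.9,-4.9,0],0,0],[[5.5,-5.5,0],0,0]]}}

```text
t: 1.48
tool_pos: [0.6407, 0.1262, 0.2585]
orientation: [-0.542, -3.094, 0.001]
ft_force: [-0.0, 0.6, -0.7]
opening: 0.999
```

```bash
python3 - <<'E'
from h import *
o=get_obs();print(o['t'],o['tool_pos'],o['orientation'],o['ft_force'])
snap('wrist','w1')
E
```

```text
1.4833 [0.64072902 0.1261554  0.25848983] [-5.42000974e-01 -3.09379716e+00  9.26429193e-04] [-0.02992812  0.57468598 -0.73491168]
```

View pics/w1.png

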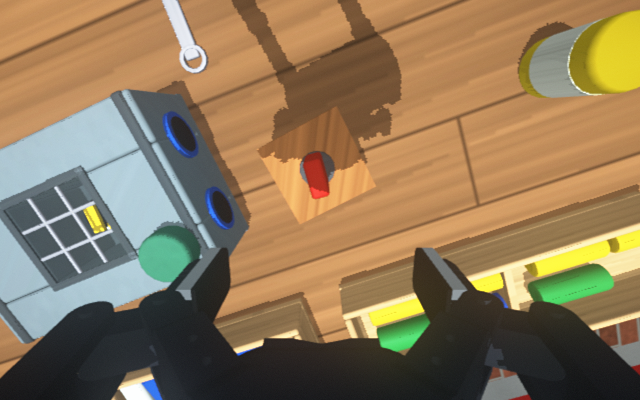

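```bash
python3 - <<'E'
from h import *
i=cv2.imread('pics/w1.png')
cv2.imwrite('pics/w1k.png',cv2.resize(i[90:240,240:400],None,fx=4.8,fy=4,interpolation=cv2.INTER_CUBIC)) if 0 else cv2.imwrite('pics/w1k.png',cv2.resize(i[100:230,240:400],None,fx=4.5,fy=4.5,interpolation=cv2.INTER_CUBIC))
cv2.imwrite('pics/w1b.png',cv2.resize(i[150:300,0:190],None,fx=4,fy=4,interpolation=cv2.INTER_CUBIC))
E
```

```text
(no output)
```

View pics/w1k.png

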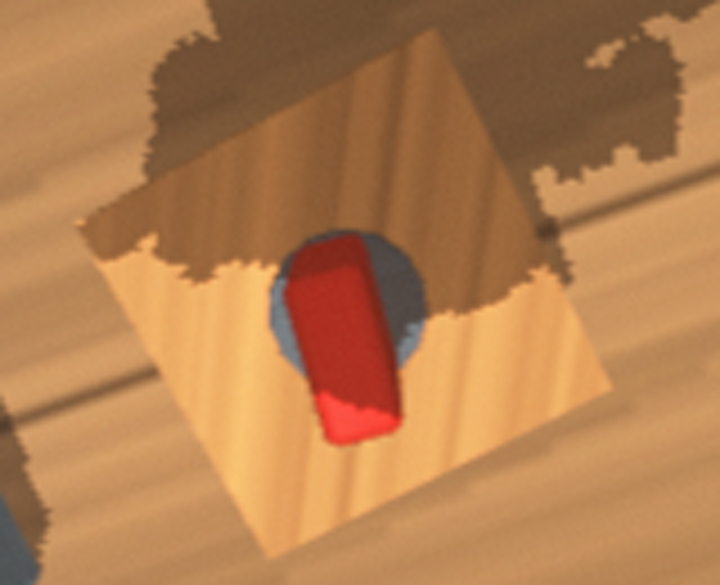

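View pics/w1b.png

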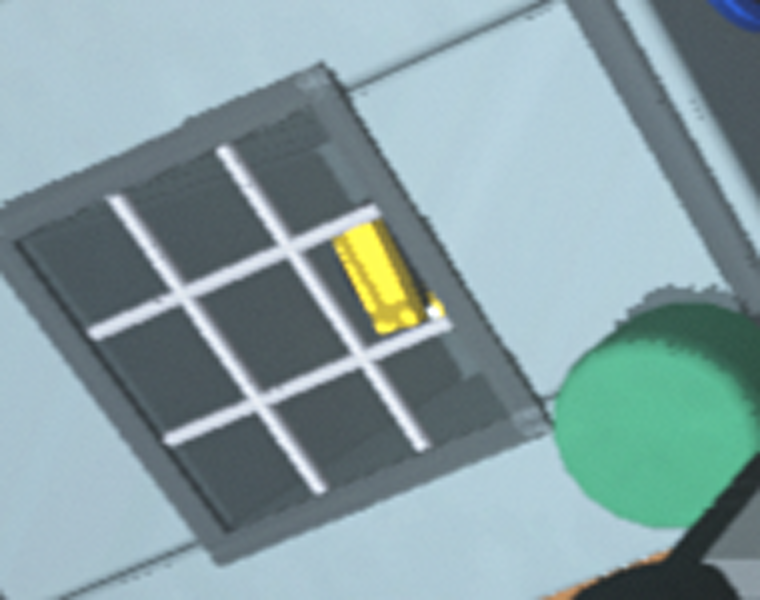

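```bash
python3 - <<'E'
from h import *
d=load('w1')
S=[atz(d,(240+(a+.5)/4.5-.5,100+(b+.5)/4.5-.5),.09) for a,b in [(78,222),(434,28),(611,388),(270,557)]]
print('stand',np.round(S,4),np.mean(S,0),[np.linalg.norm(S[i]-S[i-1]) for i in range(4)])
K=[atz(d,(240+(a+.5)/4.5-.5,100+(b+.5)/4.5-.5),.146) for a,b in [(288,292),(372,270),(401,420),(330,443)]]
print('key',np.round(K,4),np.mean(K,0),[np.linalg.norm(K[i]-K[i-1]) for i in range(4)])
x=K[3]+K[2]-K[0]-K[1];print('key x ang',np.degrees(np.arctan2(x[1],x[0])))
C=[atz(d,(240+(a+.5)/4.5-.5,100+(b+.5)/4.5-.5),.096) for a,b in [(270,310),(428,303),(343,229)]]
print('collar',np.round(C,4))
B=[atz(d,((a+.5)/4-.5,150+(b+.5)/4-.5),.11) for a,b in [(181,293),(290,248),(363,358),(259,401)]]
print('guard',np.round(B,4),np.mean(B,0),[np.linalg.norm(B[i]-B[i-1]) for i in range(4)])
x=B[3]+B[2]-B[0]-B[1];print('box x ang',np.degrees(np.arctan2(x[1],x[0])))
x=B[1]+B[2]-B[0]-B[3];print('box y ang',np.degrees(np.arctan2(x[1],x[0])))
W=[atz(d,((a+.5)/4-.5,150+(b+.5)/4-.5),.11) for a,b in [(322,65),(548,430),(220,563)]]
print('frame',np.round(W,4), (W[0]+W[2])/2)
for s in ['scene0','side0']:
    e=load(s); print(s,proj(e,np.mean(S,0)),proj(e,np.mean(B,0)),proj(e,np.mean(K,0)))
    print([proj(e,p).round(1).tolist() for p in B],[proj(e,p).round(1).tolist() for p in S])
E
```

```text
stand [[0.5881 0.0766 0.09  ]
 [0.5759 0.1642 0.09  ]
 [0.6642 0.1766 0.09  ]
 [0.6762 0.0885 0.09  ]] [0.62609961 0.12647589 0.09      ] [np.float64(0.0889600446442916), np.float64(0.08849950447279559), np.float64(0.08921129804142594), np.float64(0.0889306426563164)]
key [[0.6107 0.1211 0.146 ]
 [0.6122 0.137  0.146 ]
 [0.6407 0.1325 0.146 ]
 [0.6404 0.1184 0.146 ]] [0.62602191 0.12723394 0.146     ] [np.float64(0.029815953233026545), np.float64(0.015973328455953246), np.float64(0.028931782035718334), np.float64(0.014167873372272715)]
key x ang -6.968188201683876
collar [[0.62   0.1104 0.096 ]
 [0.6304 0.1437 0.096 ]
 [0.6088 0.1316 0.096 ]]
guard [[ 0.5833 -0.1466  0.11  ]
 [ 0.5823 -0.1145  0.11  ]
 [ 0.6139 -0.1131  0.11  ]
 [ 0.6153 -0.1444  0.11  ]] [ 0.5986861 -0.1296648  0.11     ] [np.float64(0.03204856016359981), np.float64(0.032048995495991696), np.float64(0.03168854743846988), np.float64(0.03137709035724504)]
box x ang 3.224148377508128
box y ang 92.15658093624188
frame [[ 0.5453 -0.0826  0.11  ]
 [ 0.6475 -0.0788  0.11  ]
 [ 0.6524 -0.1801  0.11  ]] [ 0.59886883 -0.131363    0.11      ]
scene0 [382.61023981 227.20062875] [276.45111336 225.67588066] [385.81535235 212.488929  ]
[[268.8, 221.5], [282.1, 219.6], [284.1, 229.9], [270.8, 231.9]] [[359.3, 217.6], [392.0, 209.9], [406.8, 237.2], [372.4, 245.7]]
side0 [342.64877489 171.10647767] [373.67751379 201.18626238] [342.55073438 157.74906507]
[[372.5, 205.0], [366.8, 200.3], [374.9, 197.5], [380.6, 202.0]] [[340.1, 179.3], [326.3, 170.0], [345.0, 163.4], [359.3, 172.2]]
```

Call:
{"name": "step_arm", "arguments": {"series": [[[-0.2,0.01,-0.3],1,0],[[-0.37,0.02,-0.9],2.15,0],[[-0.37,0.02,-1.6],2.15,0],[[-0.37,0.02,-2.0],2.15,0]]}}

```text
t: 1.87
tool_pos: [0.6235, 0.1291, 0.1757]
orientation: [-0.189, -3.132, 0.001]
ft_force: [-0.7, -0.4, -1.2]
opening: 1.001
```

```bash
python3 - <<'E'
from h import *
o=get_obs();print(o['t'],o['tool_pos'],o['orientation'],o['ft_force'],o['joint_positions'])
snap('wrist','w2')
E
```

```text
1.8667 [0.62353852 0.12905291 0.1757273 ] [-1.88701098e-01 -3.13227758e+00  1.06488321e-03] [-0.70026116 -0.38097586 -1.18664   ] [ 1.50613812e-01  1.89808245e-01  1.22098841e+00  9.83736287e-05
  1.73449350e+00 -1.29982400e+00]
```

View pics/w2.png

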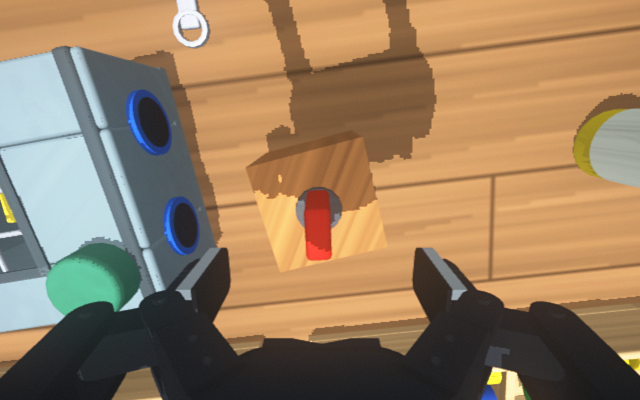

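Call:
{"name": "step_arm", "arguments": {"series": [[[0,0,-0.6],0,0],[[0,0,-1.2],0,0],[[0,0,-1.6],0,0],[[0,0,-1.84],0,0],[[0,0,-1.84],0,0],[[0,0,-1.84],0,0.5],[[0,0,-1.84],0,1],[[0,0,-1.84],0,1]]}}

```text
t: 2.58
tool_pos: [0.6255, 0.1294, 0.1078]
orientation: [0.189, 3.133, 0.001]
ft_force: [-0.9, -0.2, 0.1]
opening: 0.603
```

Call:
{"name": "step_arm", "arguments": {"series": [[[0,0,0],0,1],[[0,0,0],0,1],[[0,0,0],0,1],[[0,0,0],0,1],[[0,0,0],0,1]]}}

```text
t: 3.0
tool_pos: [0.625, 0.1293, 0.1066]
orientation: [0.189, 3.134, 0.0]
ft_force: [-0.1, -0.1, 4.1]
opening: 0.181
```

```bash
python3 - <<'E'
from h import *
o=get_obs();print(o)
snap('wrist','w3')
E
```

```text
{'t': 3.0, 'joint_positions': array([ 1.50739189e-01,  2.02448371e-01,  1.32908724e+00, -1.09556756e-04,
        1.60861489e+00, -1.29939612e+00]), 'qd': array([ 9.75849237e-04, -2.45917534e-04, -1.20087498e-03, -7.46340322e-04,
        3.96520865e-05,  6.67493640e-04]), 'joint_torque': array([ 1.54075278e-01, -4.81162977e+01, -3.95376992e+01,  8.13423330e-02,
       -7.50991842e-02,  7.92853476e-03]), 'tool_pos': array([0.62495569, 0.12927762, 0.10658698]), 'orientation': array([1.89339136e-01, 3.13444616e+00, 3.06311425e-04]), 'ft_force': array([-0.09978974, -0.12893636,  4.08030143]), 'torque': array([-0.05900878,  0.01106078, -0.05682887]), 'opening': 0.1810937968115202}
```

View pics/w3.png

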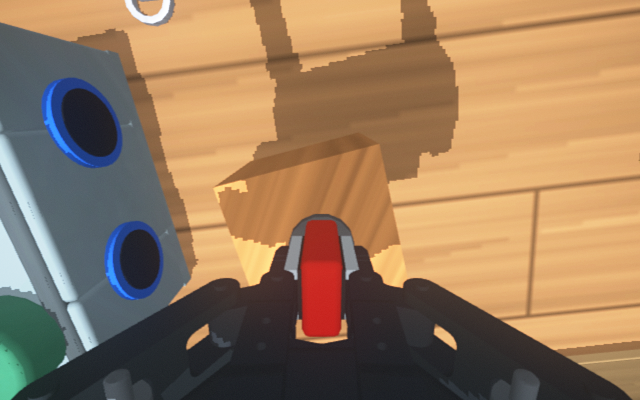

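Call:
{"name": "step_arm", "arguments": {"series": [[[0,0,0.2],0,1],[[0,0,0.6],0,1],[[0,0,1.2],0,1],[[0,0,1.9],0,1],[[0,0,2.6],0,1],[[0,0,3.3],0,1],[[0,0,3.9],0,1],[[0,0,4.2],0,1]]}}

```text
t: 3.72
tool_pos: [0.6249, 0.1294, 0.278]
orientation: [0.189, 3.132, 0.002]
ft_force: [0.4, 0.1, -0.6]
opening: 0.177
```

Call:
{"name": "step_arm", "arguments": {"series": [[[0,0,0],0,1],[[0,0,0],0,1],[[0,0,0],0,1]]}}

```text
t: 3.97
tool_pos: [0.6242, 0.1293, 0.2717]
orientation: [-0.189, -3.133, 0.001]
ft_force: [-0.0, -0.3, -1.0]
opening: 0.181
```

```bash
python3 - <<'E'
from h import *
o=get_obs();print(o['t'],o['tool_pos'],o['orientation'],o['ft_force'],o['torque'],o['opening'])
snap('wrist','w4');snap('scene','s4');snap('side','d4')
E
python3 - <<'E'
import cv2
a=cv2.imread('pics/s4.png')[120:270,300:480];b=cv2.imread('pics/d4.png')[80:230,270:450]
import numpy as np
cv2.imwrite('pics/c4.png',np.hstack([cv2.resize(x,(400,333),interpolation=cv2.INTER_CUBIC) for x in (a,b)]))
E
```

```text
3.9667 [0.62424087 0.12926094 0.2716535 ] [-1.89153799e-01 -3.13301665e+00  9.34074080e-04] [-0.04839938 -0.29657838 -0.96115782] [0.01945088 0.0416129  0.00844783] 0.18063142499121082
```

View pics/w4.png

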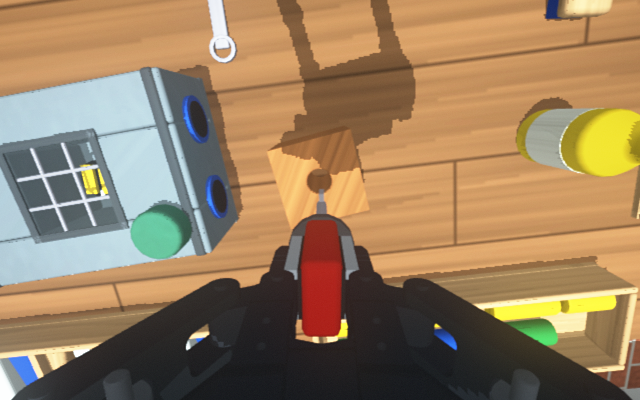

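View pics/c4.png

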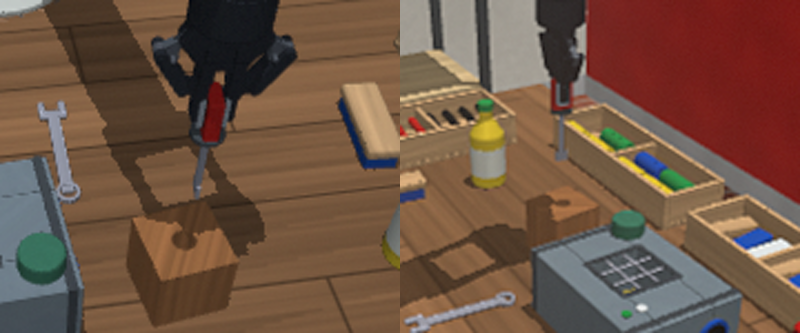

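```bash
python3 - <<'E'
from h import *
d=load('w4');tp=np.array([.62424,.12926,.27165])
print('hole',atz(d,(319,180),.09)); E=d['extrinsics'];print('cam off',-E[:3,:3].T@E[:3,3]-tp)
print('tip proj',proj(d,tp+[0,0,-.1016]),proj(d,tp+[0,0,-.086]))
g=np.array([.5987,-.130,.11])
for px in [(321,120),(321,150)]: print(px,(g-atz(d,px,.11))/.04)
i=cv2.imread('pics/w4.png');cv2.imwrite('pics/w4c.png',cv2.resize(i[150:240,260:380],None,fx=6,fy=6,interpolation=cv2.INTER_CUBIC))
E
```

```text
hole [0.62513999 0.12639101 0.09      ]
cam off [-0.06818433  0.00789538  0.14107075]
tip proj [321.63541856 199.28348282] [321.65391249 204.80727849]
(321, 120) [ 8.87095606e-01 -6.64929897e+00  3.46944695e-16]
(321, 150) [ 1.82436364e-01 -6.56500543e+00  3.46944695e-16]
```

View pics/w4c.png

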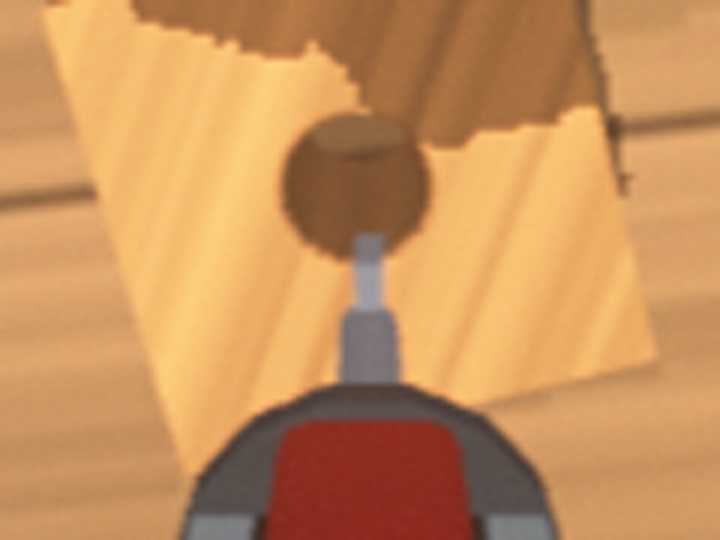

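```bash
python3 - <<'E'
from h import *
d=load('w4');tp=np.array([.62424,.12926,.27165])
k=np.array([np.cos(-.12),np.sin(-.12),0])
for s in [-.002,0,.002,.004]: print(s,proj(d,tp+k*(s-.01)+[0,0,-.1016]),proj(d,tp+k*(s-.01)+[0,0,-.0856]), proj(d,tp+k*(s-.018)+[0,0,-.0106]))
E
```

```text
-0.002 [321.65768345 184.97275873] [321.67841427 189.78171553] [321.85421083 209.98946338]
0 [321.65393259 187.38361798] [321.67436882 192.34021053] [321.84768841 213.67147896]
0.002 [321.65019789 189.78409311] [321.67034193 194.88696178] [321.84120983 217.32874835]
0.004 [321.64647924 192.17425107] [321.66633349 197.42204994] [321.83477464 220.96152018]
```

Call:
{"name": "step_arm", "arguments": {"series": [[[0.1,-0.5,0],0,1],[[0.2,-1.2,0],0,1],[[0.3,-2.0,0],0,1],[[0.4,-2.9,0],0,1],[[0.5,-3.8,0],0,1],[[0.5,-4.7,0],0,1],[[0.5,-5.6,0],0,1],[[0.5,-6.2,0],0,1]]}}

```text
t: 4.78
tool_pos: [0.6439, -0.1221, 0.2722]
orientation: [-0.193, -3.133, 0.001]
ft_force: [-0.3, 0.7, -1.2]
opening: 0.181
```

Call:
{"name": "step_arm", "arguments": {"series": [[[0,-0.4,0],0,1],[[0,-0.4,0],0,1],[[0,-0.4,0],0,1],[[0,-0.4,0],0,1]]}}

```text
t: 5.12
tool_pos: [0.6447, -0.1335, 0.2733]
orientation: [-0.188, -3.135, -0.001]
ft_force: [0.3, 0.3, -0.6]
opening: 0.176
```

```bash
python3 - <<'E'
from h import *
o=get_obs();print(o['t'],o['tool_pos'],o['orientation'],o['ft_force'],o['torque'],o['opening'])
d=snap('wrist','w5')
cv2.imwrite('pics/w5c.png',cv2.cvtColor(cv2.resize(d['img'][80:230,240:400],None,fx=5,fy=4,interpolation=cv2.INTER_CUBIC),cv2.COLOR_RGB2BGR))
E
```

```text
5.1167 [ 0.64466028 -0.13347322  0.27334203] [-1.87591554e-01 -3.13544160e+00 -1.31857772e-03] [ 0.31720565  0.27144547 -0.63504757] [-0.00842591 -0.00234304  0.01214576] 0.17636820385917024
```

View pics/w5.png

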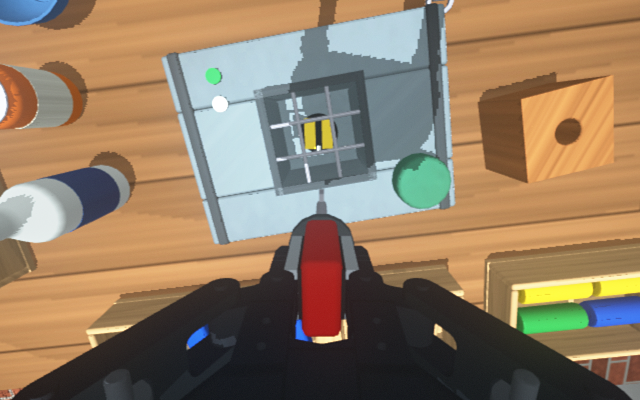

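View pics/w5c.png

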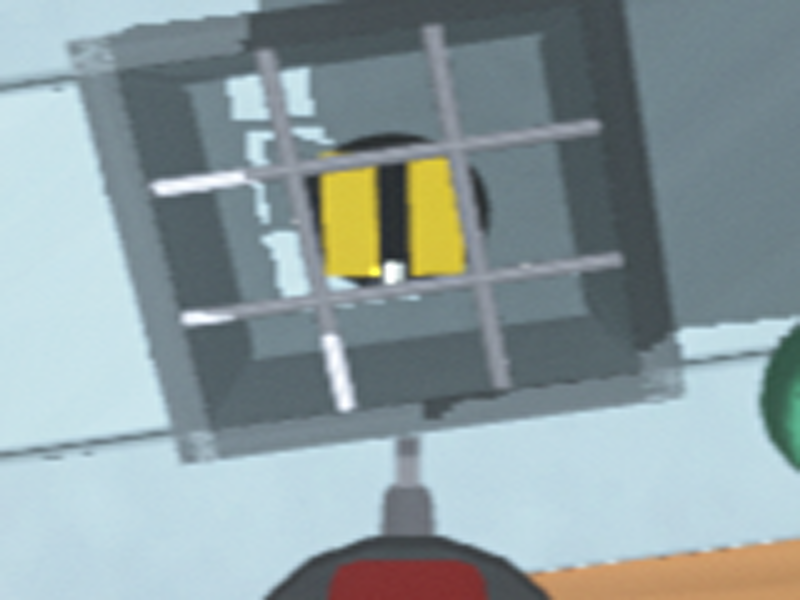

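```bash
python3 - <<'E'
from h import *
d=load('w5')
P=lambda a,b,z: atz(d,(240+(a+.5)/5-.5,80+(b+.5)/4-.5),z)
B=[P(a,b,.11) for a,b in [(292,172),(454,146),(477,279),(320,301)]]
print('guard',np.round(B,4),np.mean(B,0),[np.linalg.norm(B[i]-B[i-1]) for i in range(4)])
x=B[3]+B[2]-B[0]-B[1];print('box x ang',np.degrees(np.arctan2(x[1],x[0])))
x=B[1]+B[2]-B[0]-B[3];print('box y ang',np.degrees(np.arctan2(x[1],x[0])))
F=[P(a,b,.11) for a,b in [(68,42),(622,-10),(682,396),(180,463)]];print('frame',np.round(F,4),[np.linalg.norm(F[i]-F[i-1]) for i in range(4)])
for z in (.045,.05,.06,.07,.08):
    L1,L2=P(378,170,z),P(382,265,z);R1,R2=P(408,165,z),P(409,265,z)
    u=(L2-L1)+(R2-R1); c=(P(382,230,z)+P(408.5,230,z))/2
    print(z,'slot ang',np.degrees(np.arctan2(u[1],u[0])),'pt',c,'w',np.linalg.norm(P(381,230,z)-P(408.5,230,z)),'knob',np.linalg.norm(P(305,210,z)-P(490,210,z)),'mid',(P(305,205,z)+P(490,205,z))/2, 'blocks w',np.linalg.norm(P(327,230,z)-P(464,230,z)),'bottom',P(394,278,z))
E
```

```text
guard [[ 0.5839 -0.1488  0.11  ]
 [ 0.5815 -0.1173  0.11  ]
 [ 0.6134 -0.1163  0.11  ]
 [ 0.6151 -0.1476  0.11  ]] [ 0.5984859  -0.13248412  0.11      ] [np.float64(0.03126370752466904), np.float64(0.03157375722974447), np.float64(0.03186904760438178), np.float64(0.03133996770616717)]
box x ang 2.0479087676436953
box y ang 93.68992351514916
frame [[ 0.5498 -0.1862  0.11  ]
 [ 0.5506 -0.0827  0.11  ]
 [ 0.6474 -0.0784  0.11  ]
 [ 0.6527 -0.1815  0.11  ]] [np.float64(0.10304364673107405), np.float64(0.10348766741620091), np.float64(0.09683373822998906), np.float64(0.1032237197869856)]
0.045 slot ang -5.6844192065170285 pt [ 0.6048317  -0.13183666  0.045     ] w 0.006476151179479184 knob 0.04337923643855099 mid [ 0.5977434  -0.13045021  0.045     ] blocks w 0.0322630283352572 bottom [ 0.61874456 -0.13381403  0.045     ]
0.05 slot ang -5.684419206517002 pt [ 0.60444297 -0.13175541  0.05      ] w 0.00638845518646496 knob 0.04279182192177254 mid [ 0.59745066 -0.13038774  0.05      ] blocks w 0.03182614256327709 bottom [ 0.61816744 -0.13370601  0.05      ]
0.06 slot ang -5.684419206517037 pt [ 0.60366551 -0.13159292  0.06      ] w 0.0062130632004364994 knob 0.041616992888215645 mid [ 0.59686517 -0.1302628   0.06      ] blocks w 0.030952371019316863 bottom [ 0.61701318 -0.13348997  0.06      ]
0.07 slot ang -5.684419206517004 pt [ 0.60288806 -0.13143044  0.07      ] w 0.006037671214408023 knob 0.04044216385465876 mid [ 0.59627969 -0.13013787  0.07      ] blocks w 0.030078599475356595 bottom [ 0.61585892 -0.13327392  0.07      ]
0.08 slot ang -5.684419206517054 pt [ 0.6021106  -0.13126795  0.08      ] w 0.0058622792283795615 knob 0.03926733482110187 mid [ 0.5956942  -0.13001293  0.08      ] blocks w 0.029204827931396386 bottom [ 0.61470467 -0.13305788  0.08      ]
```

Call:
{"name": "step_arm", "arguments": {"series": [[[-0.5,0.05,0],0.2,1],[[-1.0,0.05,-0.2],0.2,1],[[-1.19,0.05,-0.7],0.2,1],[[-1.19,0.05,-1.1],0.2,1],[[-1.19,0.05,-1.3],0.2,1],[[-1.19,0.05,-1.3],0.2,1],[[-1.19,0.05,-1.3],0.2,1],[[-1.19,0.05,-1.3],0.2,1]]}}

```text
t: 5.83
tool_pos: [0.5976, -0.1322, 0.2229]
orientation: [0.155, 3.136, -0.0]
ft_force: [0.0, 0.3, -0.5]
opening: 0.178
```

```bash
python3 - <<'E'
from h import *
o=get_obs();print(o['t'],o['tool_pos'],o['orientation'],o['ft_force'],o['torque'],o['opening'])
for n in ('wrist','scene','side'): snap(n,n[0:2]+'6')
i=cv2.imread('pics/wr6.png');cv2.imwrite('pics/w6c.png',cv2.resize(i[120:240,240:400],None,fx=5,fy=5,interpolation=cv2.INTER_CUBIC))
a=cv2.imread('pics/sc6.png')[140:260,210:350];b=cv2.imread('pics/si6.png')[110:230,310:450]
cv2.imwrite('pics/c6.png',np.hstack([cv2.resize(x,(400,343),interpolation=cv2.INTER_CUBIC) for x in (a,b)]))
E
```

```text
5.8333 [ 0.59758276 -0.13222063  0.22286258] [ 1.55054267e-01  3.13624233e+00 -3.98462555e-04] [ 0.04086746  0.32160369 -0.52797744] [-0.00131822  0.03825748  0.01098596] 0.1780252630093119
```

View pics/w6c.png

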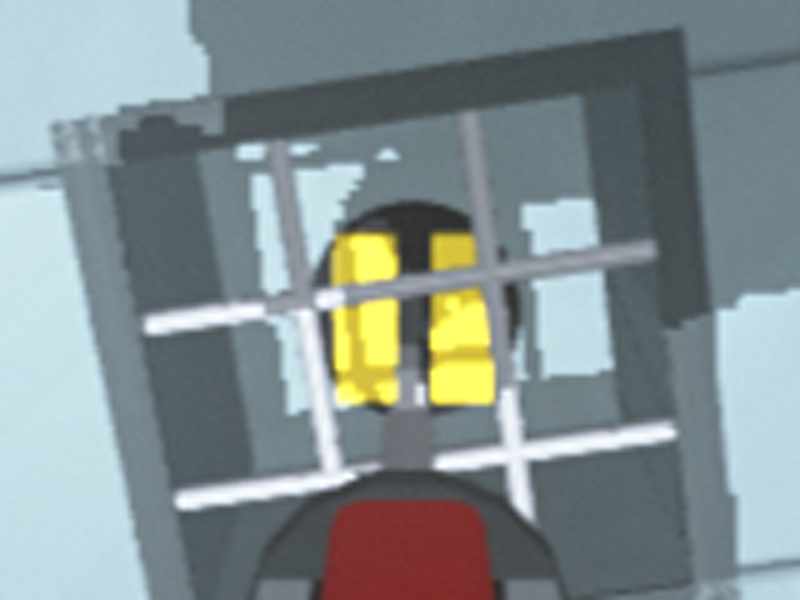

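View pics/c6.png

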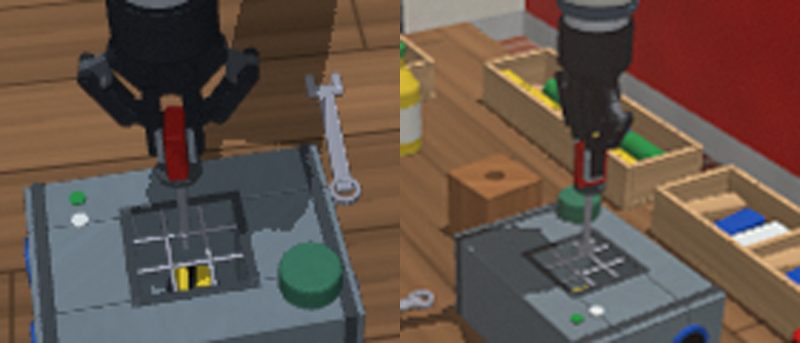

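```bash
python3 - <<'E'
from h import *
d=load('wr6');tp=np.array([.59758,-.13222,.22286])
P=lambda a,b,z: atz(d,(240+(a+.5)/5-.5,120+(b+.5)/5-.5),z)
B=[P(a,b,.11) for a,b in [(303,301),(488,273),(513,455),(333,479)]]
print('guard',np.round(B,4),np.mean(B,0),[np.linalg.norm(B[i]-B[i-1]) for i in range(4)])
x=B[3]+B[2]-B[0]-B[1];print('box x ang',np.degrees(np.arctan2(x[1],x[0])))
for z in (.05,.06,.08):
    a,b=P(413.5,240,z),P(415,400,z);u=b-a
    print(z,a,b,'ang',np.degrees(np.arctan2(u[1],u[0])),'len',np.linalg.norm(u),'knob w',np.linalg.norm(P(316,300,z)-P(521,300,z)),'slot w',np.linalg.norm(P(400,330,z)-P(430,330,z)))
    print('knob top', P(415,200,z))
k=np.array([np.cos(-.1),np.sin(-.1),0])
for s in (0,.002): print(s,[(proj(d,tp+k*(s+e)+[0,0,-.1016])-[240,120])*5 for e in (-.01,0,.01)])
E
```

```text
guard [[ 0.5825 -0.1488  0.11  ]
 [ 0.5808 -0.1175  0.11  ]
 [ 0.6131 -0.1158  0.11  ]
 [ 0.6144 -0.1473  0.11  ]] [ 0.59769906 -0.13233668  0.11      ] [np.float64(0.031932342086635666), np.float64(0.0313890901977277), np.float64(0.0323523267795679), np.float64(0.03148244147358101)]
box x ang 2.8429394777439727
0.05 [ 0.58475261 -0.13014891  0.05      ] [ 0.61885374 -0.13311778  0.05      ] ang -4.975675287301071 len 0.034230125784140863 knob w 0.0425927752636284 slot w 0.006267154080947795
knob top [ 0.57656778 -0.12905226  0.05      ]
0.06 [ 0.58296213 -0.13001181  0.06      ] [ 0.61597601 -0.13288602  0.06      ] ang -4.975675287301025 len 0.033138753935323416 knob w 0.04123477394692667 slot w 0.006067336073287513
knob top [ 0.57503827 -0.12895013  0.06      ]
0.08 [ 0.57938119 -0.12973761  0.08      ] [ 0.61022055 -0.13242251  0.08      ] ang -4.975675287301041 len 0.030956010237688753 knob w 0.038518771313523166 slot w 0.005667700057966986
knob top [ 0.57197925 -0.12874586  0.08      ]
0 [array([408.16082021, 334.45440794]), array([407.95926653, 393.94102622]), array([407.76203819, 452.15105975])]
0.002 [array([408.12015663, 346.4558697 ]), array([407.91947933, 405.68383333]), array([407.72309934, 463.64348475])]
```

Call:
{"name": "step_arm", "arguments": {"series": [[[0.02,0.015,-0.2],0,1],[[0.02,0.015,-0.5],0,1],[[0.02,0.015,-0.7],0,1],[[0.02,0.015,-0.9],0,1],[[0.02,0.015,-1.0],0,1],[[0.02,0.015,-1.0],0,1],[[0.02,0.015,-1.0],0,1]]}}

```text
t: 6.57
tool_pos: [0.5976, -0.1321, 0.1812]
orientation: [-0.157, -3.137, -0.0]
ft_force: [0.4, -0.7, -1.4]
opening: 0.18
```

Call:
{"name": "step_arm", "arguments": {"series": [[[0,0,-0.1],0,1],[[0,0,-0.2],0,1],[[0,0,-0.3],0,1],[[0,0,-0.3],0,1],[[0,0,-0.3],0,1]]}}

```text
t: 6.98
tool_pos: [0.5976, -0.1321, 0.1692]
orientation: [-0.157, -3.137, -0.0]
ft_force: [-0.2, 0.6, -0.9]
opening: 0.177
```

```bash
python3 - <<'E'
from h import *
o=get_obs();print(o['t'],o['tool_pos'],o['ft_force'],o['torque'])
snap('wrist','wr7')
i=cv2.imread('pics/wr7.png');cv2.imwrite('pics/w7c.png',cv2.resize(i[120:240,240:400],None,fx=5,fy=5,interpolation=cv2.INTER_CUBIC))
E
```

```text
6.9833 [ 0.59758445 -0.13205913  0.16918432] [-0.23919163  0.61239832 -0.94552038] [-0.05787572 -0.02148705 -0.02121357]
```

View pics/w7c.png

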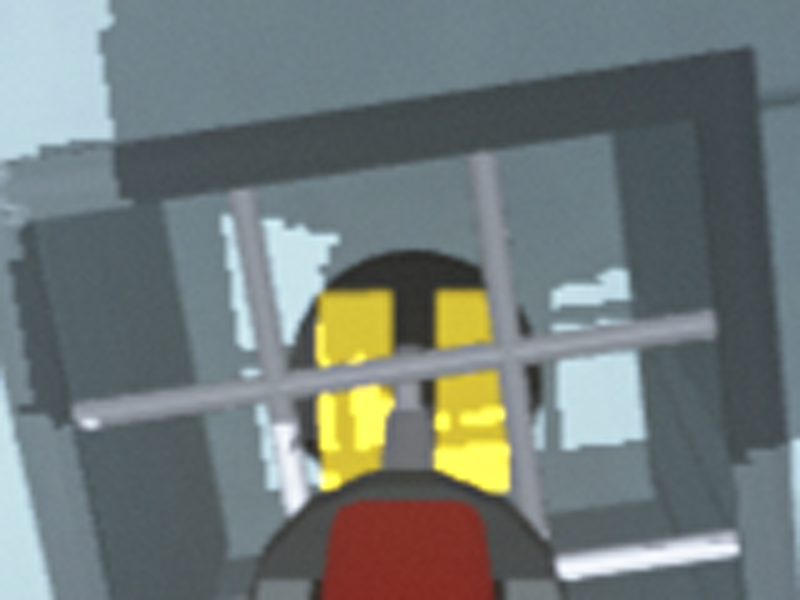

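Call:
{"name": "step_arm", "arguments": {"series": [[[0,0.02,-0.1],0,1],[[0,0.02,-0.2],0,1],[[0,0.02,-0.28],0,1],[[0,0.02,-0.28],0,1],[[0,0.02,-0.28],0,1]]}}

```text
t: 7.45
tool_pos: [0.5979, -0.1313, 0.1588]
orientation: [0.156, 3.137, -0.0]
ft_force: [-0.2, 0.9, 1.8]
opening: 0.177
```

Call:
{"name": "step_arm", "arguments": {"series": [[[0,0,-0.05],0,1],[[0,0,-0.05],0,1],[[0,0,-0.05],0,1]]}}

```text
t: 7.7
tool_pos: [0.5979, -0.1313, 0.157]
orientation: [0.156, 3.137, -0.0]
ft_force: [-0.2, 0.0, 3.7]
opening: 0.181
```

Call:
{"name": "step_arm", "arguments": {"series": [[[0,0,-0.05],0,1],[[0,0,-0.05],0,1],[[0,0,-0.05],0,1]]}}

```text
t: 7.95
tool_pos: [0.5979, -0.1313, 0.1549]
orientation: [0.156, 3.137, -0.0]
ft_force: [-1.1, 0.4, 4.6]
opening: 0.18
```

```bash
python3 - <<'E'
from h import *
o=get_obs();print(o['t'],o['tool_pos'],o['ft_force'],o['torque'])
for n in ('wrist','scene','side'): snap(n,n[0:2]+'8')
i=cv2.imread('pics/wr8.png');cv2.imwrite('pics/w8c.png',cv2.resize(i[120:240,240:400],None,fx=5,fy=5,interpolation=cv2.INTER_CUBIC))
a=cv2.imread('pics/sc8.png')[180:260,240:320];b=cv2.imread('pics/si8.png')[150:230,330:410]
cv2.imwrite('pics/c8.png',np.hstack([cv2.resize(x,(400,400),interpolation=cv2.INTER_CUBIC) for x in (a,b)]))
E
```

```text
7.95 [ 0.59790919 -0.13131465  0.15487473] [-1.12208988  0.38552382  4.61240205] [0.15796867 0.2555153  0.01772166]
```

View pics/w8c.png

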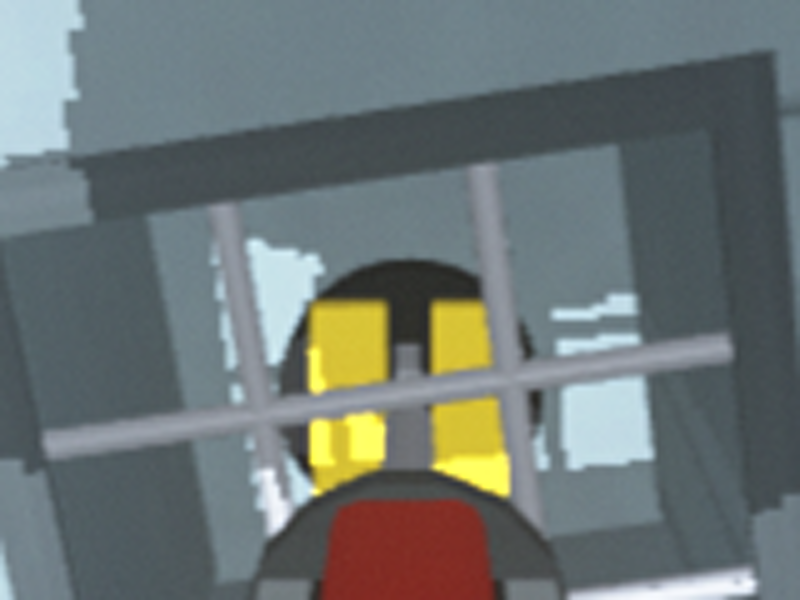

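View pics/c8.png

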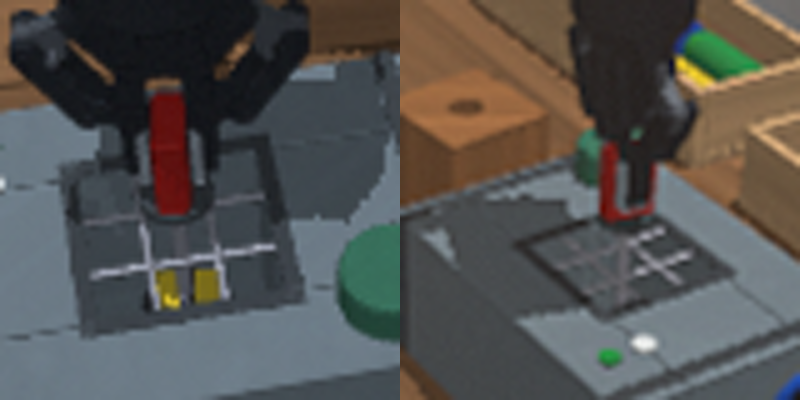

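Call:
{"name": "step_arm", "arguments": {"series": [[[0,0,0.02],-0.4,1],[[0,0,0.02],-0.8,1],[[0,0,0.02],-1.2,1],[[0,0,0.02],-1.6,1],[[0,0,0.02],-2.0,1],[[0,0,0.02],-2.5,1],[[0,0,0.02],-3.0,1],[[0,0,0.02],-3.0,1]]}}

```text
t: 8.77
tool_pos: [0.5982, -0.1309, 0.1555]
orientation: [0.647, 3.073, 0.001]
ft_force: [-0.2, 1.9, 5.0]
opening: 0.183
```

```bash
cat > st.py <<'E'
from h import *
o=get_obs();r=o['orientation'];a=np.degrees(np.arctan2(r[1],r[0]))
print(o['t'],o['tool_pos'].round(4),'keyx',round((2*a-180+90)%180-90,2),o['ft_force'].round(2),o['torque'].round(3),o['opening'].round(3))
E
python3 st.py
```

```text
Traceback (most recent call last):
  File "st.py", line 3, in <module>
    print(o['t'],o['tool_pos'].round(4),'keyx',round((2*a-180+90)%180-90,2),o['ft_force'].round(2),o['torque'].round(3),o['opening'].round(3))
                                                                                                                        ^^^^^^^^^^^^^^^^^^
AttributeError: 'float' object has no attribute 'round'
```

```bash
sed -i "s/,o\['opening'\].round(3)//" st.py; python3 st.py
```

```text
8.7667 [ 0.5982 -0.1309  0.1555] keyx -23.79 [-0.23  1.87  5.01] [ 0.456 -0.262 -0.028]
```

Call:
{"name": "step_arm", "arguments": {"series": [[[0,0,0],-0.5,1],[[0,0,0],-1.0,1],[[0,0,0],-1.5,1],[[0,0,0],-2.0,1],[[0,0,0],-2.5,1],[[0,0,0],-3.0,1],[[0,0,0],-3.0,1]]}}

```text
t: 9.35
tool_pos: [0.5983, -0.1308, 0.1555]
orientation: [1.118, 2.935, 0.002]
ft_force: [1.9, 2.4, 4.0]
opening: 0.181
```

```bash
python3 st.py; python3 - <<'E'
from h import *
snap('wrist','wr9')
i=cv2.imread('pics/wr9.png');cv2.imwrite('pics/w9c.png',cv2.resize(i[100:240,240:400],None,fx=5,fy=4,interpolation=cv2.INTER_CUBIC))
E
```

```text
9.35 [ 0.5983 -0.1308  0.1555] keyx -41.7 [1.95 2.44 4.01] [ 0.645 -0.436  0.057]
```

View pics/w9c.png

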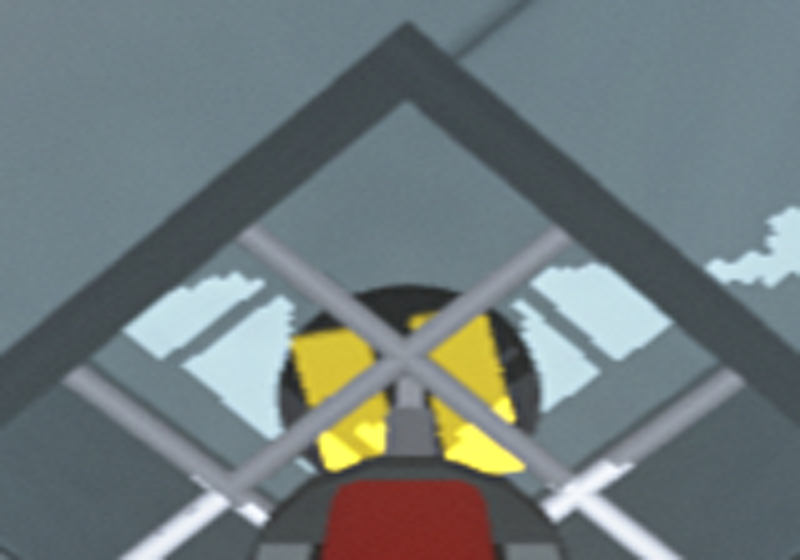

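Call:
{"name": "step_arm", "arguments": {"series": [[[0.01,0.01,0],-0.5,1],[[0.02,0.02,0],-1.0,1],[[0.02,0.02,0],-1.5,1],[[0.02,0.02,0],-2.0,1],[[0.02,0.02,0],-2.5,1],[[0.02,0.02,0],-3.0,1],[[0.02,0.02,0],-3.5,1],[[0.02,0.02,0],-3.5,1]]}}

```text
t: 10.07
tool_pos: [0.5988, -0.1305, 0.1554]
orientation: [1.634, 2.683, 0.0]
ft_force: [0.9, 1.5, 4.5]
opening: 0.182
```

```bash
python3 st.py
```

```text
10.0667 [ 0.5988 -0.1305  0.1554] keyx -62.67 [0.92 1.51 4.46] [ 0.428 -0.294  0.064]
```

Call:
{"name": "step_arm", "arguments": {"series": [[[0,0,0],-0.5,1],[[0,0,0],-1.0,1],[[0,0,0],-1.0,1]]}}

```text
t: 10.32
tool_pos: [0.5988, -0.1305, 0.1554]
orientation: [1.771, 2.594, 0.001]
ft_force: [0.7, 1.9, 4.0]
opening: 0.181
```

```bash
python3 st.py
```

```text
10.3167 [ 0.5988 -0.1305  0.1554] keyx -68.63 [0.66 1.89 4.03] [ 0.423 -0.429  0.062]
```

Call:
{"name": "step_arm", "arguments": {"series": [[[0,0.01,0],-0.5,1],[[0,0.01,0],-1.2,1],[[0,0.01,0],-1.2,1]]}}

```text
t: 10.57
tool_pos: [0.5988, -0.1303, 0.1555]
orientation: [1.93, 2.477, 0.0]
ft_force: [1.9, 0.2, 4.8]
opening: 0.179
```

```bash
python3 st.py
```

```text
10.5667 [ 0.5988 -0.1303  0.1555] keyx -75.85 [1.9  0.24 4.83] [ 0.315 -0.522 -0.001]
```

Call:
{"name": "step_arm", "arguments": {"series": [[[0,0,0],-0.3,1],[[0,0,0],-0.3,1]]}}

```text
t: 10.73
tool_pos: [0.5988, -0.1303, 0.1555]
orientation: [1.966, 2.449, 0.0]
ft_force: [2.0, 1.0, 4.5]
opening: 0.179
```

```bash
python3 st.py
```

```text
10.7333 [ 0.5988 -0.1303  0.1555] keyx -77.52 [2.04 1.02 4.46] [ 0.225 -0.532  0.032]
```

Call:
{"name": "step_arm", "arguments": {"series": [[[0,0,0],-0.3,1],[[0,0,0],-0.3,1]]}}

```text
t: 10.9
tool_pos: [0.5989, -0.1303, 0.1555]
orientation: [2.005, 2.417, 0.0]
ft_force: [2.9, 0.5, 5.2]
opening: 0.181
```

```bash
python3 st.py
```

```text
10.9 [ 0.5989 -0.1303  0.1555] keyx -79.36 [2.92 0.48 5.18] [ 0.229 -0.579  0.065]
```

Call:
{"name": "step_arm", "arguments": {"series": [[[0.02,0,0],-0.3,1],[[0.02,0,0],-0.3,1]]}}

```text
t: 11.07
tool_pos: [0.5992, -0.1303, 0.1552]
orientation: [-2.044, -2.385, 0.001]
ft_force: [1.2, -0.0, 5.0]
opening: 0.181
```

```bash
python3 st.py
```

```text
11.0667 [ 0.5992 -0.1303  0.1552] keyx -81.19 [ 1.19 -0.02  4.99] [ 0.12  -0.281  0.049]
```

Call:
{"name": "step_arm", "arguments": {"series": [[[0,0,0],-0.3,1],[[0,0,0],-0.3,1]]}}

```text
t: 11.23
tool_pos: [0.5992, -0.1302, 0.1552]
orientation: [-2.082, -2.353, 0.001]
ft_force: [0.7, 0.5, 4.3]
opening: 0.181
```

```bash
python3 st.py;  python3 - <<'E'
from h import *
snap('wrist','wr10')
i=cv2.imread('pics/wr10.png');cv2.imwrite('pics/w10c.png',cv2.resize(i[100:240,240:400],None,fx=5,fy=4,interpolation=cv2.INTER_CUBIC))
E
```

```text
11.2333 [ 0.5992 -0.1302  0.1552] keyx -83.01 [0.7  0.47 4.29] [ 0.171 -0.196 -0.005]
```

View pics/w10c.png

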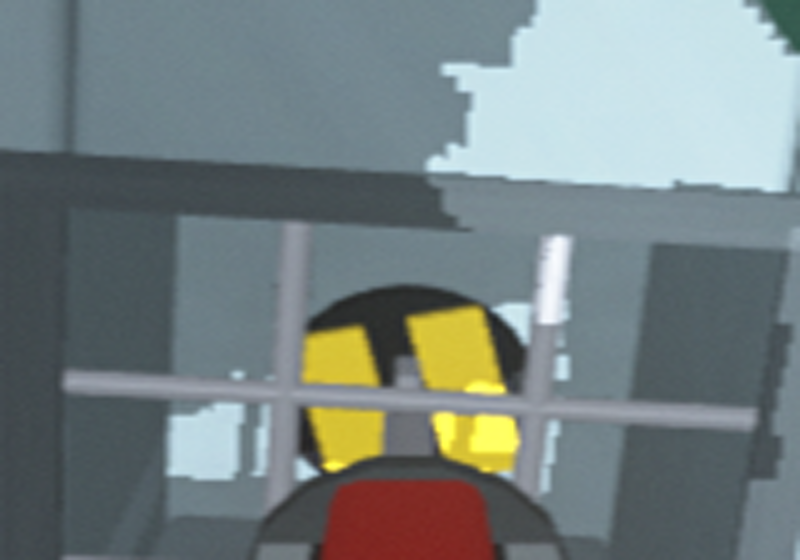

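```bash
python3 - <<'E'
from h import *
def ang(f,pairs,z,sx=5,sy=4,x0=240,y0=100):
    d=load(f);P=lambda a,b: atz(d,(x0+(a+.5)/sx-.5,y0+(b+.5)/sy-.5),z)
    for (a,b) in pairs:
        v=P(*b)-P(*a);print(f,np.degrees(np.arctan2(v[1],v[0])))
ang('wr10',[((365,327),(385,425)),((407,318),(437,455)),((484,308),(510,400))],.057)
ang('wr10',[((65,381),(755,418))],.11)   # bar
ang('wr9',[((372,335),(390,400)),((488,315),(515,410)),((293,338),(330,470))],.057)
E
```

```text
wr10 -74.26624167875356
wr10 -73.18310331094737
wr10 -69.66713156509951
wr10 3.100514172005584
wr9 -29.75384129175404
wr9 -28.26915765592872
wr9 -30.38538425789472
```

Call:
{"name": "step_arm", "arguments": {"series": [[[0,0,0],-0.2,1],[[0,0,0],-0.2,1]]}}

```text
t: 11.45
tool_pos: [0.5993, -0.1302, 0.1552]
orientation: [-2.108, -2.329, 0.0]
ft_force: [0.5, 0.9, 5.5]
opening: 0.183
```

```bash
python3 st.py
```

```text
11.45 [ 0.5993 -0.1302  0.1552] keyx -84.32 [0.51 0.86 5.51] [ 0.11  -0.2    0.073]
```

Call:
{"name": "step_arm", "arguments": {"series": [[[0,0,0],-0.2,1],[[0,0,0],-0.2,1]]}}

```text
t: 11.62
tool_pos: [0.5993, -0.1302, 0.1553]
orientation: [2.134, 2.306, -0.0]
ft_force: [0.3, 0.4, 5.0]
opening: 0.178
```

```bash
python3 st.py
```

```text
11.6167 [ 0.5993 -0.1302  0.1553] keyx -85.56 [0.32 0.39 5.  ] [ 0.024 -0.179  0.135]
```

Call:
{"name": "step_arm", "arguments": {"series": [[[0,0,0],0,1]]}}

```text
t: 11.7
tool_pos: [0.5993, -0.1302, 0.1553]
orientation: [-2.132, -2.307, 0.0]
ft_force: [0.5, 0.2, 4.7]
opening: 0.182
```

```bash
python3 st.py
```

```text
11.7 [ 0.5993 -0.1302  0.1553] keyx -85.5 [0.54 0.19 4.68] [ 0.098 -0.105  0.115]
```

Call:
{"name": "step_arm", "arguments": {"series": [[[0,0,0],0,1]]}}

```text
t: 11.78
tool_pos: [0.5993, -0.1301, 0.1553]
orientation: [2.132, 2.307, -0.0]
ft_force: [0.7, -0.3, 4.4]
opening: 0.18
```

```bash
python3 st.py
```

```text
11.7833 [ 0.5993 -0.1301  0.1553] keyx -85.5 [ 0.65 -0.35  4.42] [ 0.047 -0.1    0.156]
```

Call:
{"name": "step_arm", "arguments": {"series": [[[0,0,0],0,1]]}}

```text
t: 11.87
tool_pos: [0.5993, -0.1302, 0.1552]
orientation: [-2.132, -2.307, 0.0]
ft_force: [0.2, 1.0, 5.0]
opening: 0.179
```

```bash
python3 st.py
```

```text
11.8667 [ 0.5993 -0.1302  0.1552] keyx -85.5 [0.2  0.99 4.98] [-0.014 -0.083  0.144]
```

```bash
python3 - <<'E'
from h import *
snap('wrist','wr11')
i=cv2.imread('pics/wr11.png');cv2.imwrite('pics/w11c.png',cv2.resize(i[150:225,285:365],None,fx=10,fy=8,interpolation=cv2.INTER_CUBIC))
E
```

```text
(no output)
```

View pics/w11c.png

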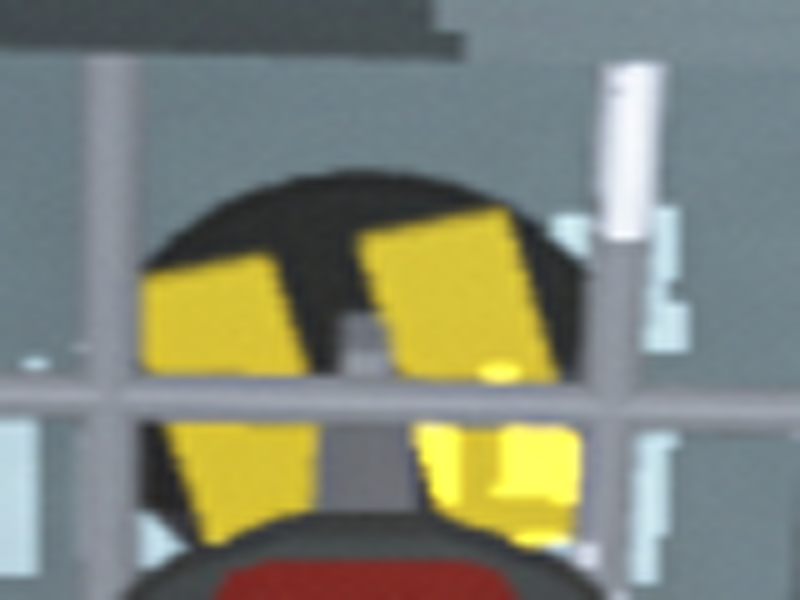

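```bash
python3 - <<'E'
from h import *
def ang(f,pairs,z,sx=10,sy=8,x0=285,y0=150):
    d=load(f);P=lambda a,b: atz(d,(x0+(a+.5)/sx-.5,y0+(b+.5)/sy-.5),z)
    for (a,b) in pairs:
        v=P(*b)-P(*a);print(f,np.degrees(np.arctan2(v[1],v[0])))
ang('wr11',[((275,255),(306,370)),((358,236),(432,510)),((510,208),(556,375)),((145,300),(202,543)),((356,236),(510,208)),((145,275),(275,255))],.06)
ang('wr11',[((0,390),(800,412))],.11)
E
```

```text
wr11 -73.94429762866864
wr11 -73.49560451731979
wr11 -72.49601884091243
wr11 -76.147838907141
wr11 17.654662908907007
wr11 15.707482687310737
wr11 2.5428973769466015
```

Call:
{"name": "step_arm", "arguments": {"series": [[[0,0,0],0.5,1],[[0,0,0],1.2,1],[[0,0,0.05],1.2,1],[[0,0,0.15],1.2,1],[[0,0,0.3],1.2,1],[[0,0,0.5],1.2,1],[[0,0,0.5],1.2,1]]}}

```text
t: 12.5
tool_pos: [0.5997, -0.1302, 0.1769]
orientation: [1.984, 2.434, 0.001]
ft_force: [0.2, 0.0, 0.6]
opening: 0.181
```

```bash
python3 st.py; python3 - <<'E'
from h import *
snap('wrist','wr12')
i=cv2.imread('pics/wr12.png');cv2.imwrite('pics/w12c.png',cv2.resize(i[100:240,240:400],None,fx=5,fy=4,interpolation=cv2.INTER_CUBIC))
E
```

```text
12.5 [ 0.5997 -0.1302  0.1769] keyx -78.36 [0.17 0.02 0.57] [-0.02  -0.04   0.055]
```

View pics/w12c.png

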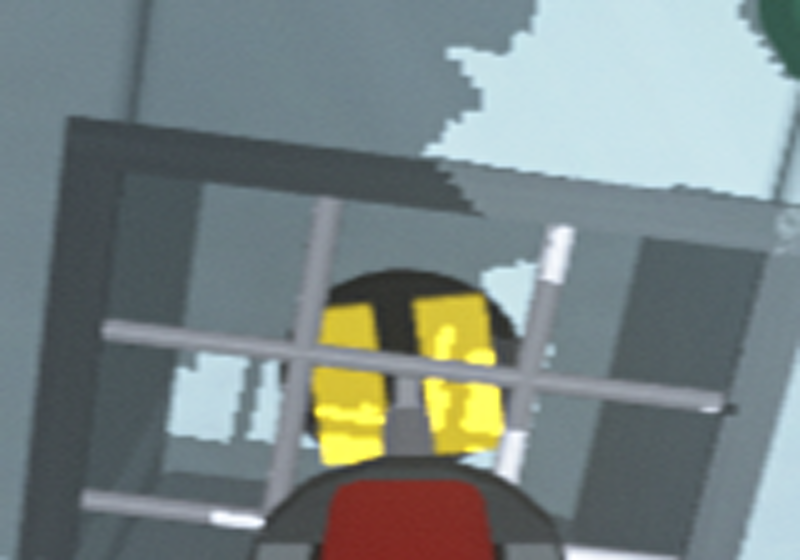

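Call:
{"name": "step_arm", "arguments": {"series": [[[0,-0.02,0.2],0,1],[[0,-0.02,0.5],0,1],[[0,-0.02,0.8],0,1],[[0,-0.02,1.2],0,1],[[0,-0.02,1.7],0,1],[[0,-0.02,2.2],0,1],[[0,-0.02,2.4],0,1],[[0,-0.02,2.4],0,1]]}}

```text
t: 13.22
tool_pos: [0.6002, -0.1311, 0.2755]
orientation: [1.98, 2.432, 0.004]
ft_force: [-1.0, -0.4, -0.4]
opening: 0.181
```

```bash
python3 st.py; python3 - <<'E'
from h import *
snap('wrist','wr13')
i=cv2.imread('pics/wr13.png');cv2.imwrite('pics/w13c.png',cv2.resize(i[120:240,260:380],None,fx=6,fy=5,interpolation=cv2.INTER_CUBIC))
E
```

```text
13.2167 [ 0.6002 -0.1311  0.2755] keyx -78.32 [-1.02 -0.44 -0.4 ] [ 0.028  0.003 -0.038]
```

View pics/w13c.png

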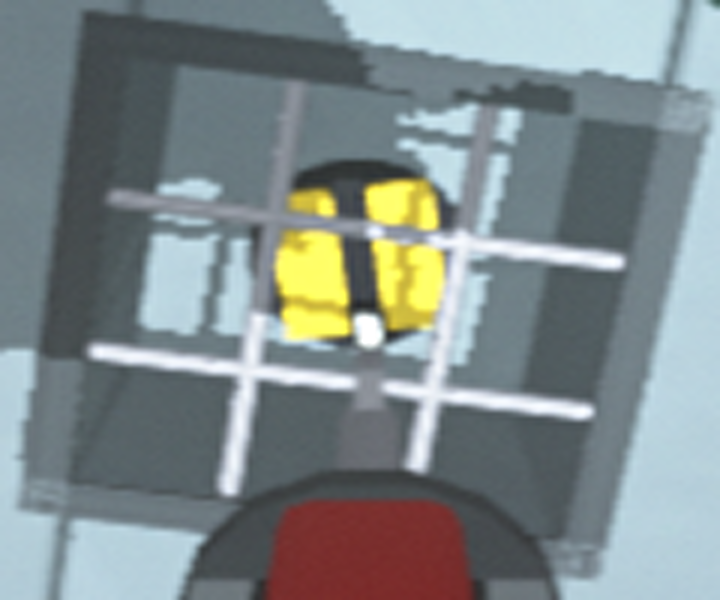

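```bash
python3 - <<'E'
from h import *
def ang(f,pairs,z,sx=6,sy=5,x0=260,y0=120):
    d=load(f);P=lambda a,b: atz(d,(x0+(a+.5)/sx-.5,y0+(b+.5)/sy-.5),z)
    for (a,b) in pairs:
        v=P(*b)-P(*a);print(np.degrees(np.arctan2(v[1],v[0])))
ang('wr13',[((334,190),(352,315)),((366,185),(385,320)),((430,180),(446,275)),((282,340),(438,326)),((272,203),(334,190))],.06)
print('bars');ang('wr13',[((110,196),(625,263)),((92,350),(590,411)),((298,83),(230,490)),((487,105),(418,470))],.11)
E
```

```text
-71.68933920860877
-71.56754710639841
-69.72773224180438
18.01563573313189
25.866535509948136
bars
2.765159119494131
3.0100813294817166
-86.87045900669382
-86.31158629458614
```

Call:
{"name": "step_arm", "arguments": {"series": [[[0,0.3,0],0.8,1],[[0.1,0.8,0],1.8,1],[[0.2,1.5,0],2.8,1],[[0.3,2.2,0],3.8,1],[[0.4,2.9,0],4.8,1],[[0.5,3.6,0],5.8,1],[[0.6,4.3,0],6.8,1],[[0.6,5.0,0],7.8,1]]}}

```text
t: 13.93
tool_pos: [0.6233, 0.0704, 0.2689]
orientation: [-0.845, -3.023, 0.002]
ft_force: [0.8, 0.4, -1.6]
opening: 0.178
```

Call:
{"name": "step_arm", "arguments": {"series": [[[0,0.6,0],1.0,1],[[0,1.0,0],2.0,1],[[0,1.3,0],3.0,1],[[0,1.44,0],3.8,1],[[0,1.44,0],4.2,1],[[0,1.44,0],4.2,1],[[0,1.44,0],4.2,1],[[0,1.44,0],4.2,1]]}}

```text
t: 14.6
tool_pos: [0.6232, 0.1264, 0.2703]
orientation: [-0.176, -3.135, 0.001]
ft_force: [-0.1, 0.4, -0.3]
opening: 0.183
```

```bash
python3 st.py; python3 - <<'E'
from h import *
d=snap('wrist','wr14');tp=get_obs()['tool_pos']
i=cv2.imread('pics/wr14.png');cv2.imwrite('pics/w14c.png',cv2.resize(i[130:230,260:380],None,fx=6,fy=6,interpolation=cv2.INTER_CUBIC))
k=np.array([np.cos(-.12),np.sin(-.12),0])
for s in (0,.0015,.003): print(s,[(proj(d,tp+k*(s-.01)+[0,0,-.1016+e])-[260,130])*6 for e in (0,.016)])
E
```

```text
14.6 [0.6232 0.1264 0.2703] keyx -6.42 [-0.1   0.4  -0.27] [0.019 0.041 0.039]
0 [array([369.96760248, 344.40345285]), array([370.13140751, 374.36456129])]
0.0015 [array([369.85421755, 355.22231367]), array([370.01027971, 385.84320155])]
0.003 [array([369.74120082, 366.0060417 ]), array([369.88957109, 397.28211858])]
```

View pics/w14c.png

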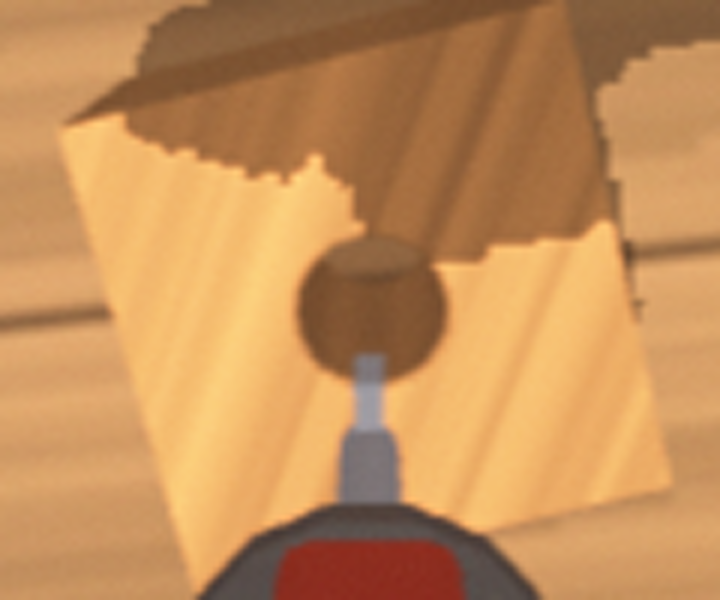

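```bash
python3 - <<'E'
from h import *
d=load('wr14')
P=lambda a,b,z: atz(d,(260+(a+.5)/6-.5,130+(b+.5)/6-.5),z)
print((P(298,307,.09)+P(448,307,.09))/2,(P(373,233,.09)+P(373,383,.09))/2,np.linalg.norm(P(298,307,.09)-P(448,307,.09)),np.linalg.norm(P(373,233,.09)-P(373,383,.09)))
E
```

```text
[0.62522768 0.12643067 0.09      ] [0.62555965 0.12639443 0.09      ] 0.02661093155041119 0.027217576721623966
```

Call:
{"name": "step_arm", "arguments": {"series": [[[0.02,0,-0.4],0,1],[[0.02,0,-1.0],0,1],[[0.02,0,-1.6],0,1],[[0.02,0,-2.0],0,1],[[0.02,0,-2.2],0,1],[[0.02,0,-2.2],0,1],[[0.02,0,-2.2],0,1]]}}

```text
t: 15.23
tool_pos: [0.6242, 0.1265, 0.1837]
orientation: [0.174, 3.137, -0.0]
ft_force: [0.3, -0.2, -0.6]
opening: 0.179
```

```bash
python3 st.py
```

```text
15.2333 [0.6242 0.1265 0.1837] keyx -6.35 [ 0.31 -0.2  -0.59] [ 0.027 -0.034  0.016]
```

Call:
{"name": "step_arm", "arguments": {"series": [[[0,0,-0.3],0,1],[[0,0,-0.7],0,1],[[0,0,-1.1],0,1],[[0,0,-1.4],0,1],[[0,0,-1.6],0,1],[[0,0,-1.7],0,1],[[0,0,-1.7],0,1]]}}

```text
t: 15.82
tool_pos: [0.6239, 0.1267, 0.1145]
orientation: [-0.173, -3.136, 0.0]
ft_force: [0.5, -0.3, -1.4]
opening: 0.181
```

```bash
python3 st.py
```

```text
15.8167 [0.6239 0.1267 0.1145] keyx -6.32 [ 0.48 -0.29 -1.36] [ 0.005 -0.01  -0.002]
```

Call:
{"name": "step_arm", "arguments": {"series": [[[0,0,-0.08],0,1],[[0,0,-0.15],0,1],[[0,0,-0.15],0,1],[[0,0,-0.15],0,1]]}}

```text
t: 16.15
tool_pos: [0.6243, 0.1267, 0.1097]
orientation: [0.173, 3.136, 0.0]
ft_force: [-1.0, -0.1, -0.4]
opening: 0.177
```

Call:
{"name": "step_arm", "arguments": {"series": [[[0,0,-0.04],0,1],[[0,0,-0.04],0,1],[[0,0,-0.04],0,1]]}}

```text
t: 16.4
tool_pos: [0.6242, 0.1267, 0.1077]
orientation: [0.173, 3.137, 0.0]
ft_force: [-0.2, 0.2, -0.3]
opening: 0.179
```

Call:
{"name": "step_arm", "arguments": {"series": [[[0,0,-0.04],0,1],[[0,0,-0.04],0,1],[[0,0,-0.04],0,1]]}}

```text
t: 16.65
tool_pos: [0.6245, 0.1267, 0.1066]
orientation: [0.173, 3.136, 0.0]
ft_force: [0.8, -0.5, 1.0]
opening: 0.182
```

Call:
{"name": "step_arm", "arguments": {"series": [[[0,0,-0.02],0,1],[[0,0,-0.02],0,1],[[0,0,-0.02],0,1]]}}

```text
t: 16.9
tool_pos: [0.6245, 0.1267, 0.1066]
orientation: [0.173, 3.135, 0.0]
ft_force: [-2.3, -0.1, 5.2]
opening: 0.182
```

Call:
{"name": "step_arm", "arguments": {"series": [[[0,0,0],0,0.7],[[0,0,0],0,0.6],[[0,0,0],0,0.4],[[0,0,0],0,0.2],[[0,0,0],0,0],[[0,0,0],0,0],[[0,0,0],0,0],[[0,0,0],0,0]]}}

```text
t: 17.57
tool_pos: [0.6242, 0.1267, 0.1052]
orientation: [-0.173, -3.137, 0.0]
ft_force: [0.0, 0.5, -0.1]
opening: 0.998
```

Call:
{"name": "step_arm", "arguments": {"series": [[[0,0,0.2],0,0],[[0,0,0.6],0,0],[[0,0,1.2],0,0],[[0,0,1.9],0,0],[[0,0,2.6],0,0],[[0,0,3.3],0,0],[[0,0,3.8],0,0],[[0,0,3.8],0,0]]}}

```text
t: 18.23
tool_pos: [0.6253, 0.1269, 0.2647]
orientation: [0.172, 3.127, 0.003]
ft_force: [-0.2, 0.2, 2.2]
opening: 1.005
```

```bash
python3 st.py; python3 - <<'E'
from h import *
for n in ('wrist','scene','side'): snap(n,n[:2]+'15')
a=cv2.imread('pics/sc15.png')[150:300,190:440];b=cv2.imread('pics/si15.png')[120:270,280:530];c=cv2.imread('pics/wr15.png')[60:300,120:520]
cv2.imwrite('pics/c15.png',np.vstack([np.hstack([cv2.resize(x,(400,240),interpolation=cv2.INTER_CUBIC) for x in (a,b)]),cv2.resize(c,(800,480))[:350]]))
E
```

```text
18.2333 [0.6253 0.1269 0.2647] keyx -6.31 [-0.19  0.25  2.25] [ 0.044 -0.015  0.044]
```

View pics/c15.png

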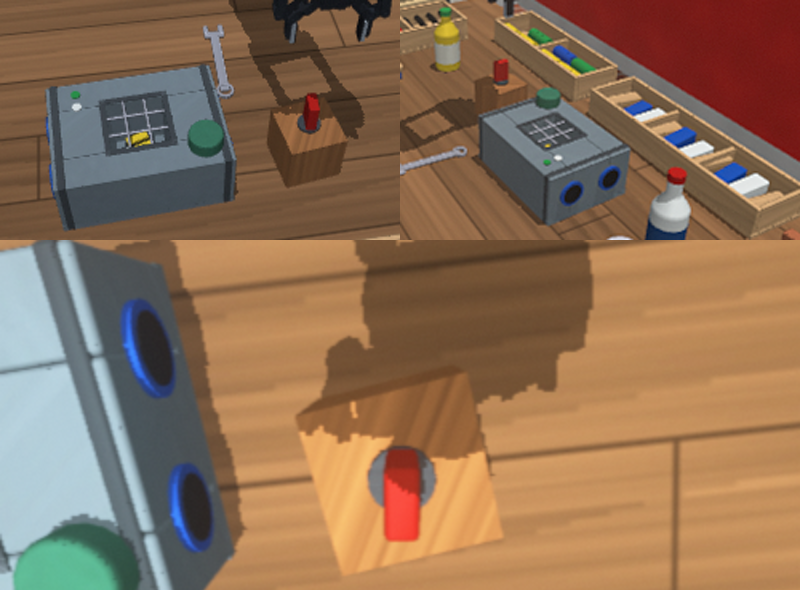

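Call:
{"name": "step_arm", "arguments": {"series": [[[0,0,0],0,0],[[0,0,0],0,0],[[0,0,0],0,0],[[0,0,0],0,0]]}}

```text
t: 18.72
tool_pos: [0.6239, 0.1266, 0.2563]
orientation: [-0.173, -3.135, 0.001]
ft_force: [0.3, -0.4, -1.3]
opening: 1.0
```

```bash
python3 st.py; python3 -c "
from station import hand_in
print(hand_in())"
```

```text
18.7167 [0.6239 0.1266 0.2563] keyx -6.31 [ 0.29 -0.38 -1.27] [-0.017 -0.011  0.005]
the job is handed in; nothing more can be done
None
```

The knob is turned clockwise to its stop, and the key is back in its stand and released. I handed the job in at 18.7 s, and it reported no verdict.

- **Turning the knob:** I set the key's blade in the slot by feel, reading at most about 5.5 N upward (roughly 3–4 mm of spring travel, by estimate). I turned until the torque rose from about 0.06 to about 0.14 N m and held there, then backed off within the blade's play before lifting out.
- **Knob check:** With the key out, the picture showed the slot at about −71.5° and the box at about +3°. That is 1.30 rad of turn, which is the stop. An earlier picture, with the key still in the slot, gave 1.33 rad, within my measuring error.
- **Key check:** The key stopped going down at the same height as when I first gripped it. In the last pictures it is upright with its collar on the stand, the gripper is open and clear above it, and the objects in view (box, tin, wrench and both bottles) look unmoved.
- **What disagreed:** My first sighting of the guard's centre was about 3 mm off the later, closer ones, so I used the closer ones. The knob was also found about 6 mm higher by touch than the pictures suggested.

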